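# Open the candle press for filling and hold the ram up

### The job

The hand candle press is to be filled with wax chips. Swing the black-handled lever round to its far stop, so that the window in the barrel faces the chute; then draw the ram straight up, without wrenching it sideways, by its wooden handle until the ring scribed round it comes level with the barrel's mouth, which opens the window and leaves the ram's foot guided in the bore. The ram drops shut if let go, so finish with it still held there in the gripper, and leave the spool, the mould and the tealight alone.

Things in the scene. Friction and masses are not known exactly. Their poses are not given: they have to be found in the camera images.
- barrel (a joint): Turn of the press barrel in its base, rad, counter-clockwise seen from above: 0 = lever on its pressing stop (window behind the curved back shield), 1.2 = lever on its filling stop (window facing the chute). Starts between 0 and 0.5. It stays where it is left; moving it takes about 3 N at the lever's handle.
- lever_grip (a point): Half-way up the upright black handle at the end of the lever on the barrel. The handle is a cylinder 22 mm across and 54 mm tall (its top 24 mm above this point, its foot 30 mm below, where the 11 mm round lever bar runs to the barrel). It stands 115 mm from the barrel's axis, 142 mm above the table, and travels on a circle about that axis. Fixed to the lever: it does not spin.
- barrel_mouth (a point): Centre of the open top of the steel barrel, on its vertical axis, 134 mm above the table. The barrel is 52 mm across (65 mm at the collar 18 to 40 mm below the mouth); its bore is 37.5 mm wide and 110 mm deep with a flat floor.
- barrel_window (a point): Centre of the filling window in the barrel's side, at its outer surface. The window is 40 mm tall and reaches from 8 to 48 mm above the bore's floor; it lies opposite the lever.
- chute_lip (a point): Lower lip of the sloping sheet-metal chute on the press, 29 mm from the barrel's axis. The chute is fixed, 44 mm wide and rises away from the barrel to 125 mm from the axis, 117 mm high.
- press: The press: a grey base plate 156 x 156 x 16 mm bolted to the table, with chute, back shield, two stop posts (102 mm high, 58 mm from the axis) and the barrel. Origin on the barrel's axis at the table; its y axis points to the chute.
- ram_foot (a point): Centre of the flat lower end of the ram. The ram is loose in the bore: a plain aluminium rod 36 mm across and 126 mm long with a wooden handle on top, 0.28 to 0.56 kg, its foot resting on the bore's floor at the start. A dark scribed ring runs round it 48 mm above the foot, hidden in the bore at the start; it is level with the mouth when the ram has been drawn up 62 mm.
- ram_grip (a point): The place to hold the ram: on its axis, 153 mm above its foot, in the middle of the round wooden handle (30 mm across, straight-sided, with a rounded top; from 129 to 179 mm above the foot). Its z axis runs up the ram.
- wick_spool: Bystander: wooden spool of wick, 60 mm across, 68 mm tall, standing behind the press; origin under its centre.
- silicone_mould: Bystander: round silicone mould, 68 mm across, 51 mm tall, standing before the press on the chute's side; origin under its centre.
- tealight_0: Bystander: tealight in an aluminium cup, 38 mm across, 24 mm tall, standing before the press on the lever's side; origin under its centre.

How it is judged:
By the outcome, as a careful person would: the job done as asked, in the order asked, and still so for the second after the job is handed in, while the arm keeps its last pose, push and grip.
It also fails if it takes over 51 s, if anything falls off the work surface, if the arm or the gripper's body presses on something with over 40 N, if the wrist force passes 120 N, or if a joint passes its speed limit or range.

### The arm

A 6-joint arm with a two-finger parallel gripper is mounted at the origin on a cart in front of the work surface, level with it; the furniture and walls round the work are solid. World frame = base frame: x ahead of the robot, y to its left, z up, the work surface at z = 0. Lengths are in m, angles in rad, forces in N, time in s.
With the tool pointing down it reaches from about 0.375 to 0.925 m from the base axis. Payload 5.7 kg.
Tool frame: the origin (TCP) lies midway between the tips of the shut fingers; the grasp point (between the pads) lies 19 mm behind it (grasp_offset is the distance from the TCP to the grasp point, in m); z points along the fingers, y is the direction in which the jaws open and shut (so a half turn about z gives the same grasp; the last joint's range is limited). The gripper opens to 85 mm and grips with 20 to 120 N. Pads are 22 mm wide; open, the fingers measure 114 mm over their backs; the gripper's body (76 mm by 85 mm) begins 54 mm behind the grasp point. The pads swing forward as they close: fully open they stand 13 mm farther back than shut.
Start: joints at [-0.115, 0.359, 1.51, -0, 1.272, -0.115], TCP at [0.6, -0, 0.231] pointing down, gripper open.
Joint ranges: [-2.97, 2.97], [-1.01, 2.36], [0.21, 2.38], [-0.96, 4.11], [0.2, 2.71], [-2.98, 2.98]. Speed limits (rad/s): [2.39, 2.39, 3.14, 3.14, 3.14, 3.14].

### API

Orientations are given as a 3x3 rotation matrix whose columns are the frame's x, y, z axes.
In Python, from station import * gives the robot as it stands.
- The arm moves only by the shell command python3 -m pendant 'ROWS' [FORCE]. ROWS is JSON, a list of rows, each a list of 3 entries, a list of its own where there are three numbers: the shift along the tool's x, y, z in cm, then the turn, a rotation vector about the tool's x, y, z in degrees, then the closure, from 0 (fully open) to 1 (shut). In form: [[[dx, dy, dz], [ax, ay, az], jaw], ...]. A call has 1 to 8 rows; each row shifts and turns the pose as measured when the row begins, along the tool's axes as they then stand; what a row does not reach is not made up. A row lasts 1/8 s, in which the tool goes at most 62.5 mm and 10.7 degrees, less where a joint would pass 70% of its speed; a pose out of reach is approached as far as the arm can. A call with a gripper value outside its range is refused whole. The fingers move at their own pace and stop on an object; FORCE is the grip in N (left out, the last holds). Time passes only in rows, so rows that do not move let the fingers close. It gives the time, the measured TCP pose, the force and the opening at its end, in the units of the state.
- observe(): the state, without advancing time (a new reading comes with each control period).
- camera(name): name is "scene" or "side" or "wrist"; returns the picture (400x640x3 uint8, red, green, blue); there is no depth.
- camera_info(name): a dict with "intrinsics" (3x3 intrinsics, pixels), "rvec" (rotation vector, rad) and "tvec" (3), from world to camera coordinates, as OpenCV has them. Camera axes: x right, y down, z forward; pixel columns grow to the right and rows downward; lengths in m; the calibration is good to about 2 mm. The wrist camera is an equidistant fisheye: a pixel r from the principal point sees the ray r / f radians off the axis. A picture is of the moment at which its call begins: read the wrist's pose just before it. camera_info takes no time and is no camera call; for the wrist camera it gives the pose at the moment of the call.
- hand_in(): hands the job in, once; it reports no verdict.
The state is a dict: "time_s": time; "joints": joint angles; "qd": joint speeds; "effort": joint torques, N m; "eef_pos": TCP position; "ee_rot": TCP orientation; "wrist_force": force on the tool from outside, world axes, zero at the start; "moment": the same for the moment, N m; "width": finger opening in m.
Only numpy, scipy, OpenCV 4.12 (cv2) and the standard library are available. Lean on these libraries where they do the work, as an engineer would, in place of code of your own. Each camera call takes 0.05 s, during which the arm holds its last target.

## Working session

There is one attempt and no reset: what is moved stays moved. The work goes in short steps, Python scripts to look and compute and a shell command to move; the robot and the scene stay as the last step left them, time stands still between calls to the robot, and variables do not carry over. Pictures are saved under pics/ and viewed, and the job is handed in when it is done.

```bash
mkdir -p pics; ls; python3 - <<'E'
from station import *
import cv2
s=observe(); print(s)
for n in("scene","side","wrist"):
    i=camera_info(n); print(n,i)
    cv2.imwrite(f"pics/{n}0.png",camera(n)[:,:,::-1])
E
```

```text
pics
{'time_s': 0.0, 'joints': array([-1.15101365e-01,  3.59495779e-01,  1.51145462e+00,  4.08045361e-06,
        1.27248741e+00, -1.15086803e-01]), 'qd': array([-0.00084329,  0.00118632, -0.00068778,  0.00126599, -0.00041663,
       -0.00124592]), 'effort': array([ 1.96551155e-03, -5.27614331e+01, -2.78626120e+01, -6.37880498e-05,
        1.32890840e-02, -2.81424428e-05]), 'eef_pos': array([5.99312845e-01, 7.24205437e-05, 2.30450630e-01]), 'ee_rot': array([[ 1.59625632e-05,  9.99998321e-01, -1.83249712e-03],
       [ 9.99999977e-01, -1.55671626e-05,  2.15785561e-04],
       [ 2.15756671e-04, -1.83250052e-03, -9.99998298e-01]]), 'wrist_force': array([ 0.07737732,  0.25547758, -0.40045059]), 'moment': array([-0.03673461,  0.01398576,  0.02877946]), 'width': 0.08551535950278241}
scene {'intrinsics': array([[404.58083353,   0.        , 321.71908149],
       [  0.        , 404.58083353, 195.95893449],
       [  0.        ,   0.        ,   1.        ]]), 'rvec': array([ 2.19683137, -0.71413822,  0.337956  ]), 'tvec': array([-0.50617454,  0.28423417,  0.81757754])}
side {'intrinsics': array([[388.76555099,   0.        , 314.98424557],
       [  0.        , 388.76555099, 196.83116047],
       [  0.        ,   0.        ,   1.        ]]), 'rvec': array([ 0.55187994, -2.39866361,  1.51678597]), 'tvec': array([0.45601653, 0.26301477, 0.61356821])}
wrist {'intrinsics': array([[309.70691629,   0.        , 321.86794928],
       [  0.        , 309.70691629, 197.66480487],
       [  0.        ,   0.        ,   1.        ]]), 'rvec': array([-2.83090935e+00, -3.58792565e-04,  2.84596799e-03]), 'tvec': array([-0.59926135, -0.03985503,  0.37991835])}
```

View pics/scene0.png

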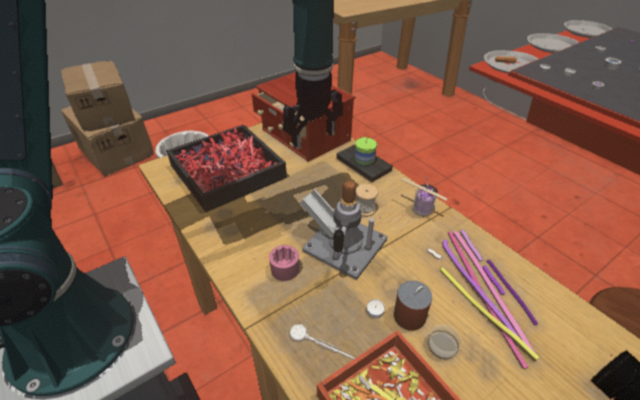

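View pics/side0.png

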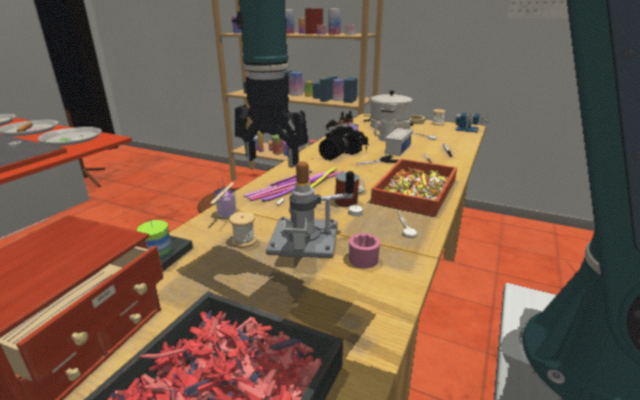

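View pics/wrist0.png

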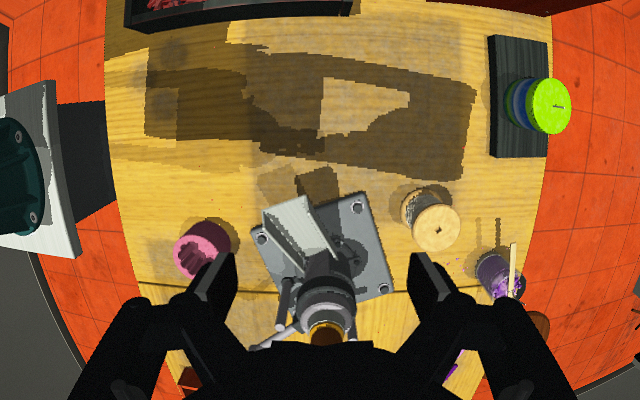

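```bash
python3 - <<'E'
import cv2
a=cv2.imread("pics/scene0.png")[160:290,240:400]; cv2.imwrite("pics/sc0.png",cv2.resize(a,None,fx=4.5,fy=4.5,interpolation=cv2.INTER_CUBIC))
a=cv2.imread("pics/side0.png")[150:280,220:400]; cv2.imwrite("pics/si0.png",cv2.resize(a,None,fx=4.4,fy=4.4,interpolation=cv2.INTER_CUBIC))
a=cv2.imread("pics/wrist0.png")[180:360,220:420]; cv2.imwrite("pics/wr0.png",cv2.resize(a,None,fx=3.3,fy=3.3,interpolation=cv2.INTER_CUBIC))
E
```

```text
(no output)
```

View pics/sc0.png

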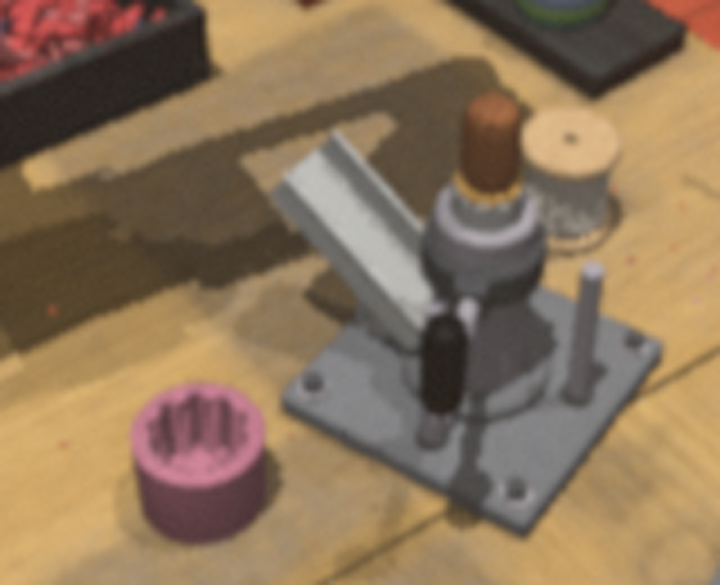

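View pics/si0.png

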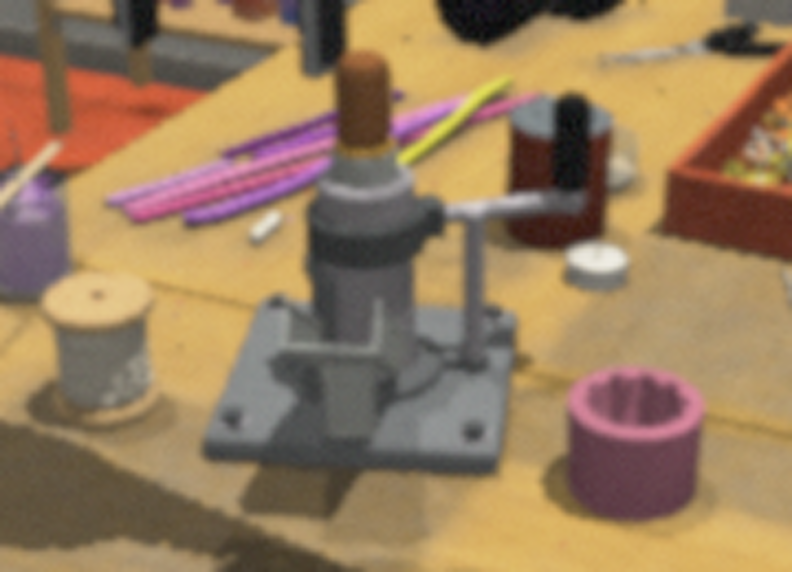

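View pics/wr0.png

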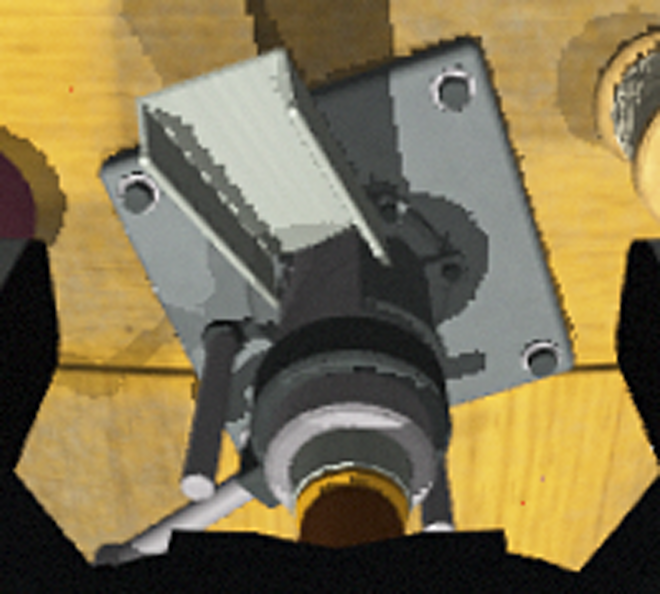

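```bash
cat > h.py <<'E'
import numpy as np, cv2
from scipy.optimize import least_squares
def proj(n,info,P):
    P=np.atleast_2d(np.asarray(P,float)); R=cv2.Rodrigues(info["rvec"])[0]; K=info["intrinsics"]
    c=P@R.T+info["tvec"]
    if n!="wrist": return c[:,:2]/c[:,2:]*K[0,0]+K[:2,2]
    r=np.hypot(c[:,0],c[:,1]); th=np.arctan2(r,c[:,2])
    return c[:,:2]/r[:,None]*th[:,None]*K[0,0]+K[:2,2]
def model(p):
    x,y,a,b=p
    c,s=np.cos(a),np.sin(a); R=np.array([[c,-s],[s,c]])
    W=lambda q,z:np.r_[R@np.array(q)+[x,y],z]
    la=a-np.pi/2-1.2+b
    L=lambda z:np.array([x+.115*np.cos(la),y+.115*np.sin(la),z])
    return W,L
E
cat > fit.py <<'E'
from station import *
from h import *
I={n:camera_info(n) for n in("scene","side","wrist")}
sc=lambda u,v:(u/4.5+240,v/4.5+160); si=lambda u,v:(u/4.4+220,v/4.4+150); wr=lambda u,v:(u/3.3+220,v/3.3+180)
h=.078
obs=[("scene",sc(283,402),"W",(-h,h,.014)),("scene",sc(527,530),"W",(-h,-h,.010)),("scene",sc(660,347),"W",(h,-h,.015)),
("scene",sc(493,97),"W",(0,0,.202)),("scene",sc(489,222),"W",(0,0,.134)),("scene",sc(448,322),"L",.164),("scene",sc(438,408),"L",.112),
("side",si(363,55),"W",(0,0,.202)),("side",si(572,98),"L",.165),("side",si(570,188),"L",.114),
("side",si(207,445),"W",(h,h,.014)),("side",si(497,460),"W",(-h,h,.014)),
("wrist",wr(103,165),"W",(-h,h,.016)),("wrist",wr(478,40),"W",(h,h,.016)),("wrist",wr(573,368),"W",(h,-h,.016))]
def res(p,full=False):
    W,L=model(p); r=[]
    for n,uv,k,q in obs:
        P=W(q[:2],q[2]) if k=="W" else L(q)
        r.append(proj(n,I[n],P)[0]-uv)
    return np.array(r) if full else np.ravel(r)
s=least_squares(res,[.62,0,.3,.1],loss="soft_l1")
print(s.x); print(np.c_[res(s.x,True)].round(1))
W,L=model(s.x); print("lever",L(.142), "end",model([*s.x[:3],1.2])[1](.142)); print("ldir",np.degrees(s.x[2]-np.pi/2-1.2+s.x[3]))
E
python3 fit.py
```

```text
[ 0.60323325 -0.12981861  0.3381617   0.01202428]
[[-2.2 -2.2]
 [-1.5 -0.1]
 [ 0.9 -1.8]
 [-0.7  0.8]
 [-1.4 -3.9]
 [-1.1  0.3]
 [ 0.2 -1.7]
 [-0.6 -1. ]
 [-0.3 -0.7]
 [-0.5 -1.5]
 [-1.9 -2. ]
 [-0.1 -1.4]
 [-3.7  1.5]
 [-0.5  0.8]
 [ 1.   0.8]]
lever [ 0.51685012 -0.20573274  0.142     ] end [ 0.6413849  -0.23830572  0.142     ]
ldir -138.69075685752227
```

```bash
python3 -m pendant '[[[-3,-3,-2],[0,0,0],0],[[-5,-3,0],[0,0,0],0],[[-5,-2.2,0],[0,0,0],0],[[-5,0,0],[0,0,0],0],[[-2.6,0,0],[0,0,0],0],[[0,0,0],[0,0,0],0]]'; python3 - <<'E'
from station import *
import cv2
s=observe(); print(s['eef_pos'],s['time_s'])
cv2.imwrite("pics/w1.png",camera("wrist")[:,:,::-1])
E
```

```text
time_s: 0.9
eef_pos: [0.5147, -0.2108, 0.2497]
ee_rot: [[-0.002, 1.0, -0.003], [1.0, 0.002, 0.001], [0.001, -0.003, -1.0]]
wrist_force: [-0.7, -0.0, -0.1]
width: 0.0854
[ 0.5146889  -0.21082888  0.24969768] 0.9
```

View pics/w1.png

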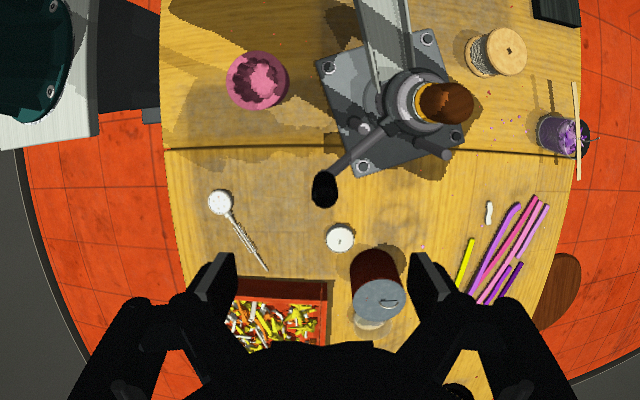

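```bash
python3 - <<'E'
import cv2
a=cv2.imread("pics/w1.png")[10:240,290:490]; cv2.imwrite("pics/w1c.png",cv2.resize(a,None,fx=2.6,fy=2.6,interpolation=cv2.INTER_CUBIC))
a=cv2.imread("pics/w1.png")[140:340,290:490]; cv2.imwrite("pics/w1d.png",cv2.resize(a,None,fx=2.6,fy=2.6,interpolation=cv2.INTER_CUBIC))
E
```

```text
(no output)
```

View pics/w1c.png

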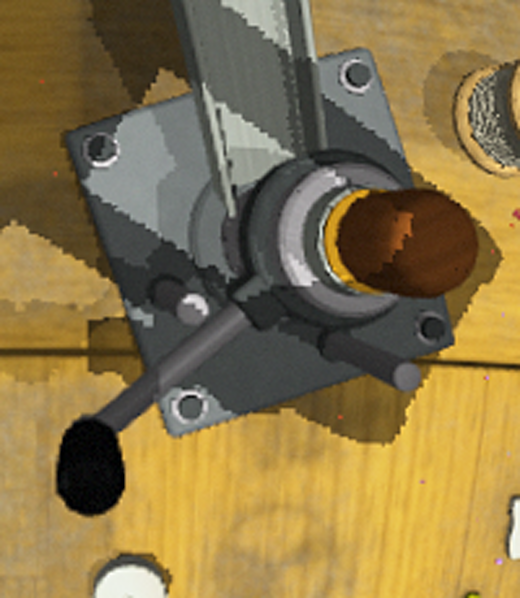

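View pics/w1d.png

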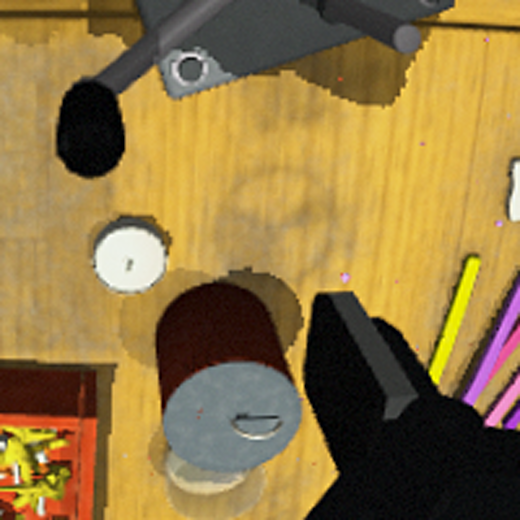

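```bash
cat > fit2.py <<'E'
from station import *
from h import *
import h as H
I=camera_info("wrist")
wr=lambda u,v:(u/2.6+290,v/2.6+10)
h=.078
obs=[(wr(65,132),"W",(-h,h,.016)),(wr(368,47),"W",(h,h,.016)),(wr(453,343),"W",(h,-h,.014)),(wr(175,436),"W",(-h,-h,.014)),
(wr(91,482),"L",.166),(wr(430,243),"W",(0,0,.192)),(wr(342,240),"W",(0,0,.134))]
def res(p,full=False):
    W,L=model(p); r=[]
    for uv,k,q in obs:
        P=W(q[:2],q[2]) if k=="W" else L(q)
        r.append(proj("wrist",I,P)[0]-uv)
    return np.array(r) if full else np.ravel(r)
s=least_squares(res,[.603,-.13,.34,.01],loss="soft_l1")
print(s.x, res(s.x,True).round(1).tolist())
W,L=model(s.x); print("lever",L(.142), "end",model([*s.x[:3],1.2])[1](.142)); print("ldir",np.degrees(s.x[2]-np.pi/2-1.2+s.x[3]))
R=cv2.Rodrigues(I["rvec"])[0]; K=I["intrinsics"]
def ray(u,v,z):
    d=np.array([u-K[0,2],v-K[1,2]]); r=np.hypot(*d); th=r/K[0,0]
    v=R.T@np.r_[d/r*np.sin(th),np.cos(th)]; c=-R.T@I["tvec"]; return c+v*(z-c[2])/v[2]
D=lambda u,v:(u/2.6+290,v/2.6+140)
for z in (.06,.08,.1): print("can top",z,ray(*D(232,415),z))
print("can foot", ray(*D(215,290),0), "tealight",ray(*D(130,257),.024))
E
python3 fit2.py
```

```text
[ 0.60436228 -0.12848098  0.34755669 -0.01738395] [[-0.9, 0.0], [1.5, -1.9], [2.4, 0.2], [-1.0, 1.8], [-0.7, 0.6], [-0.2, -0.3], [6.3, -0.4]]
lever [ 0.51647727 -0.20265121  0.142     ] end [ 0.64353147 -0.23660487  0.142     ]
ldir -139.83743099224617
can top 0.06 [ 0.59084837 -0.37975953  0.06      ]
can top 0.08 [ 0.58629342 -0.36481565  0.08      ]
can top 0.1 [ 0.58173846 -0.34987177  0.1       ]
can foot [ 0.58726714 -0.33801272  0.        ] tealight [ 0.53812932 -0.30609522  0.024     ]
```

```bash
python3 -m pendant '[[[0.7,0.2,0],[0,0,10],0],[[0,0,0],[0,0,10],0],[[0,0,0],[0,0,10],0],[[0,0,0],[0,0,10],0],[[0,0,0],[0,0,9.5],0],[[0,0,0],[0,0,0],0]]'
```

```text
time_s: 1.7
eef_pos: [0.5158, -0.1926, 0.2483]
ee_rot: [[0.771, 0.637, -0.007], [0.637, -0.771, 0.007], [-0.001, -0.01, -1.0]]
wrist_force: [-0.6, 0.0, 0.1]
width: 0.0856
```

```bash
python3 -m pendant '[[[-0.6,0.9,0],[-0.6,0,0],0],[[0,0,3],[0,0,0],0],[[0,0,0],[0,0,0],0]]'
```

```text
time_s: 2.08
eef_pos: [0.5175, -0.2032, 0.2181]
ee_rot: [[0.764, 0.645, 0.001], [0.645, -0.764, -0.002], [-0.001, 0.003, -1.0]]
wrist_force: [0.2, 0.1, -0.5]
width: 0.0853
```

```bash
python3 -m pendant '[[[0,0,3],[0,0,0],0],[[0,0,3],[0,0,0],0],[[0,0,2.7],[0,0,0],0],[[0,0,0],[0,0,0],0.4],[[0,0,0],[0,0,0],0.6],[[0,0,0],[0,0,0],0.6]]' 20
python3 - <<'E'
from station import *
import cv2
a=cv2.hconcat([camera("scene")[140:300,230:410,::-1],camera("side")[120:280,220:400,::-1]])
cv2.imwrite("pics/c2.png",cv2.resize(a,None,fx=2.2,fy=2.2,interpolation=cv2.INTER_CUBIC))
E
```

```text
time_s: 2.82
eef_pos: [0.5233, -0.2075, 0.1368]
ee_rot: [[0.76, 0.65, 0.012], [0.65, -0.76, -0.009], [0.003, 0.015, -1.0]]
wrist_force: [-1.1, 0.4, -1.1]
width: 0.0344
```

View pics/c2.png

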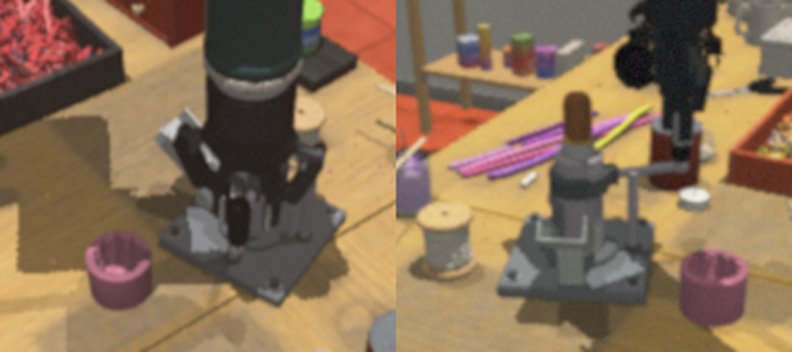

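```bash
python3 -m pendant '[[[0,-0.5,0.3],[0.9,-0.2,0],0.6],[[0,0,0],[0,0,0],1],[[0,0,0],[0,0,0],1],[[0,0,0],[0,0,0],1]]' 20
```

```text
time_s: 3.42
eef_pos: [0.5199, -0.2033, 0.1342]
ee_rot: [[0.759, 0.651, -0.001], [0.651, -0.759, 0.001], [-0.0, -0.001, -1.0]]
wrist_force: [-0.7, -1.2, 0.1]
width: 0.0215
```

```bash
python3 -m pendant '[[[0.07,0.9,0],[0,0,-4.5],1],[[0.14,1.77,0],[0,0,-9],1],[[0.14,1.77,0],[0,0,-9],1]]' 20
```

```text
time_s: 3.8
eef_pos: [0.5541, -0.2294, 0.1342]
ee_rot: [[0.444, 0.896, -0.003], [0.896, -0.444, 0.003], [0.001, -0.004, -1.0]]
wrist_force: [-0.0, 4.8, 0.9]
width: 0.0215
```

```bash
python3 -m pendant '[[[0.14,1.77,0],[0,0,-9],1],[[0.14,1.77,0],[0,0,-9],1],[[0.14,1.77,0],[0,0,-9],1],[[0.1,1.2,0],[0,0,-6],1]]' 20
```

```text
time_s: 4.3
eef_pos: [0.6189, -0.2397, 0.1342]
ee_rot: [[-0.133, 0.991, -0.004], [0.991, 0.133, 0.005], [0.006, -0.004, -1.0]]
wrist_force: [-0.7, 0.3, 2.3]
width: 0.0212
```

```bash
python3 -m pendant '[[[0.1,1.1,0],[0,0,-6],1],[[0.03,0.6,0],[0,0,-3],1],[[0,0,0],[0,0,0],1]]' 20
```

```text
time_s: 4.68
eef_pos: [0.637, -0.2355, 0.1342]
ee_rot: [[-0.291, 0.957, -0.003], [0.957, 0.291, 0.005], [0.006, -0.002, -1.0]]
wrist_force: [0.9, 0.7, 0.3]
width: 0.0213
```

```bash
python3 -m pendant '[[[0.03,0.5,0],[0,0,-2.5],1],[[0,0.3,0],[0,0,0],1]]' 20
```

```text
time_s: 4.92
eef_pos: [0.6405, -0.2342, 0.1342]
ee_rot: [[-0.331, 0.943, -0.011], [0.943, 0.331, 0.003], [0.007, -0.009, -1.0]]
wrist_force: [-11.8, -4.6, 7.6]
width: 0.0216
```

```bash
python3 -m pendant '[[[0,0.3,0],[0,0,0],1],[[0,0.2,0],[0,0,0],1]]' 20; python3 -m pendant '[[[0,-0.1,0],[0,0,0],0.75],[[0,0,0],[0,0,0],0.3],[[0,0,0],[0,0,0],0.2]]' 20;  python3 - <<'E'
from station import *
import cv2
a=cv2.hconcat([camera("scene")[140:300,230:410,::-1],camera("side")[120:280,220:400,::-1]])
cv2.imwrite("pics/c3.png",cv2.resize(a,None,fx=2.2,fy=2.2,interpolation=cv2.INTER_CUBIC))
E
```

```text
time_s: 5.18
eef_pos: [0.6403, -0.2343, 0.1342]
ee_rot: [[-0.328, 0.944, -0.019], [0.945, 0.328, 0.002], [0.008, -0.017, -1.0]]
wrist_force: [-4.2, -1.8, 2.6]
width: 0.0213
time_s: 5.55
eef_pos: [0.6395, -0.2347, 0.1342]
ee_rot: [[-0.326, 0.945, -0.018], [0.945, 0.326, 0.002], [0.008, -0.016, -1.0]]
wrist_force: [0.3, 0.4, 0.3]
width: 0.0571
```

View pics/c3.png

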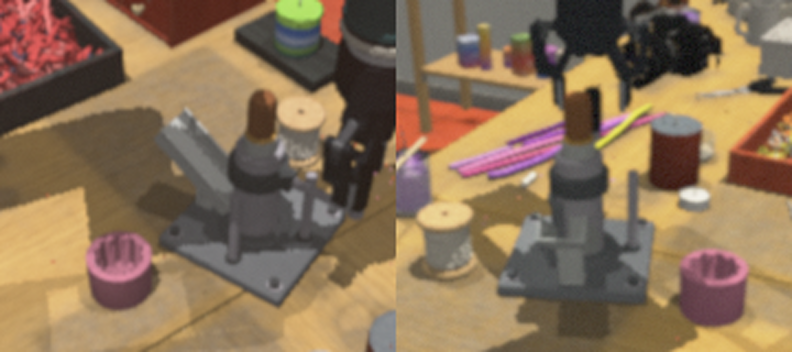

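```bash
python3 -m pendant '[[[0,0,-4],[-0.9,-0.5,0],0.2],[[0,0,-4],[0,0,0],0],[[0,0,-3],[0,0,0],0],[[0,0,-2],[0,0,0],0],[[0,0,0],[0,0,0],0]]'; python3 - <<'E'
from station import *
import cv2
s=observe(); print(s['eef_pos'],s['ee_rot'].round(4).tolist(), s['wrist_force'])
cv2.imwrite("pics/w3.png",camera("wrist")[:,:,::-1])
E
```

```text
time_s: 6.28
eef_pos: [0.6397, -0.2345, 0.2669]
ee_rot: [[-0.326, 0.945, -0.002], [0.945, 0.326, -0.001], [-0.0, -0.002, -1.0]]
wrist_force: [0.5, 0.6, -0.4]
width: 0.0857
[ 0.63965236 -0.2344934   0.26689915] [[-0.3262, 0.9453, -0.0018], [0.9453, 0.3262, -0.0006], [-0.0, -0.0019, -1.0]] [ 0.53528511  0.5556738  -0.44785629]
```

View pics/w3.png

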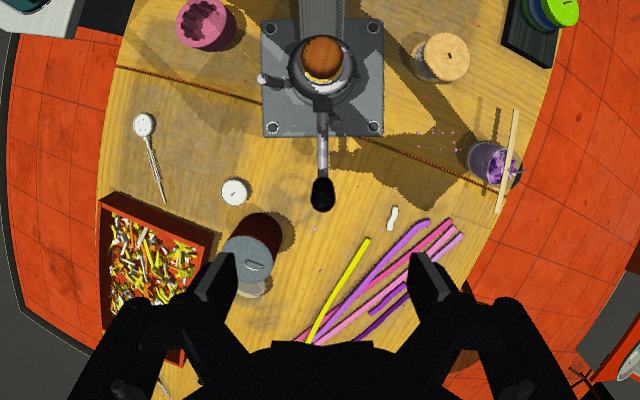

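```bash
python3 - <<'E'
import cv2
a=cv2.imread("pics/w3.png")[0:220,230:410]; cv2.imwrite("pics/w3c.png",cv2.resize(a,None,fx=2.7,fy=2.7,interpolation=cv2.INTER_CUBIC))
E
```

```text
(no output)
```

View pics/w3c.png

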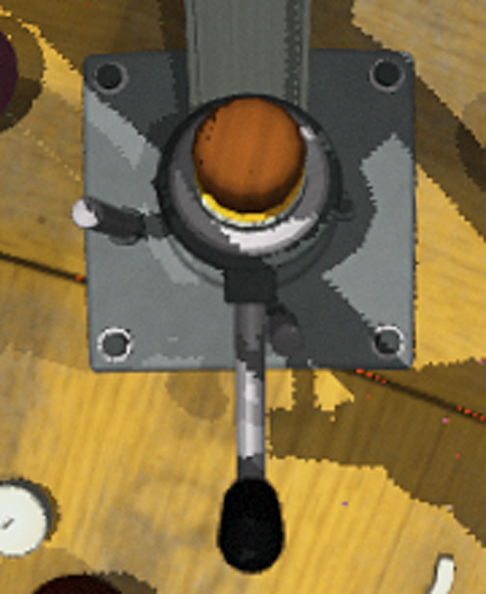

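```bash
python3 - <<'E'
from station import *
from h import *
I=camera_info("wrist")
wr=lambda u,v:(u/2.7+230,v/2.7)
h=.078
obs=[(wr(83,57),"W",(-h,h,.016)),(wr(413,55),"W",(h,h,.016)),(wr(410,369),"W",(h,-h,.014)),(wr(92,371),"W",(-h,-h,.014)),
(wr(251,532),"L",.166)]
def res(p,full=False):
    W,L=model(p); r=[]
    for uv,k,q in obs:
        P=W(q[:2],q[2]) if k=="W" else L(q)
        r.append(proj("wrist",I,P)[0]-uv)
    return np.array(r) if full else np.ravel(r)
s=least_squares(res,[.603,-.13,.34,1.2],loss="soft_l1")
print(s.x, res(s.x,True).round(1).tolist())
# handle outline prediction
for nm,p in(("fit",s.x[:2]),):
  t=np.linspace(0,2*np.pi,60)
  for z,r in((.192,.015),(.155,.015),(.134,.026),(.166,.0)):
    C=np.c_[p[0]+r*np.cos(t),p[1]+r*np.sin(t),0*t+z]
    q=proj("wrist",I,C); q=(q-[230,0])*2.7
    print(z,q.min(0).round(),q.max(0).round(),q.mean(0).round())
E
```

```text
[ 0.60253885 -0.12864007  0.34003897  1.19978042] [[-0.9, -2.6], [1.0, -2.8], [1.5, 0.1], [-1.8, 0.2], [0.0, 5.1]]
0.192 [188.  89.] [307. 202.] [249. 146.]
0.155 [198. 115.] [299. 213.] [249. 164.]
0.134 [168.  95.] [330. 251.] [250. 174.]
0.166 [248. 159.] [248. 159.] [248. 159.]
```

```bash
python3 -m pendant '[[[4,0,0],[0,0,0],0],[[4,0,0],[0,0,0],0],[[2.5,0,0],[0,0,0],0],[[0,0,0],[0,0,0],0]]'
```

```text
time_s: 6.82
eef_pos: [0.6014, -0.1322, 0.2597]
ee_rot: [[-0.325, 0.946, -0.011], [0.946, 0.325, 0.003], [0.006, -0.01, -1.0]]
wrist_force: [-0.1, -0.9, -0.3]
width: 0.0852
```

```bash
python3 -m pendant '[[[0.25,0.25,0],[-0.6,-0.3,0],0],[[0,0,2],[0,0,0],0],[[0,0,2],[0,0,0],0],[[0,0,2],[0,0,0],0],[[0,0,2],[0,0,0],0],[[0,0,0],[0,0,0],0]]'
```

```text
time_s: 7.58
eef_pos: [0.6069, -0.1349, 0.1767]
ee_rot: [[-0.321, 0.947, 0.006], [0.947, 0.321, -0.003], [-0.005, 0.005, -1.0]]
wrist_force: [-0.7, 0.2, 0.4]
width: 0.0856
```

```bash
python3 -m pendant '[[[0.68,-0.18,0.9],[0.3,0.3,0],0],[[0,0,0.9],[0,0,0],0.2],[[0,0,0],[0,0,0],0.3]]'
```

```text
time_s: 7.95
eef_pos: [0.6043, -0.1299, 0.1591]
ee_rot: [[-0.32, 0.947, 0.002], [0.947, 0.32, -0.0], [-0.001, 0.001, -1.0]]
wrist_force: [0.2, -0.5, -0.0]
width: 0.0599
```

```bash
python3 - <<'E'
from station import *
import cv2
s=observe(); print(s['eef_pos'],s['ee_rot'].round(4).tolist(), s['wrist_force'])
a=cv2.hconcat([camera("scene")[120:280,250:430,::-1],camera("side")[100:260,220:400,::-1]])
cv2.imwrite("pics/c4.png",cv2.resize(a,None,fx=2.2,fy=2.2,interpolation=cv2.INTER_CUBIC))
E
```

```text
[ 0.60426704 -0.12989732  0.15910646] [[-0.3204, 0.9473, 0.0016], [0.9473, 0.3204, -0.0005], [-0.001, 0.0014, -1.0]] [ 0.22160551 -0.53188694 -0.04409561]
```

View pics/c4.png

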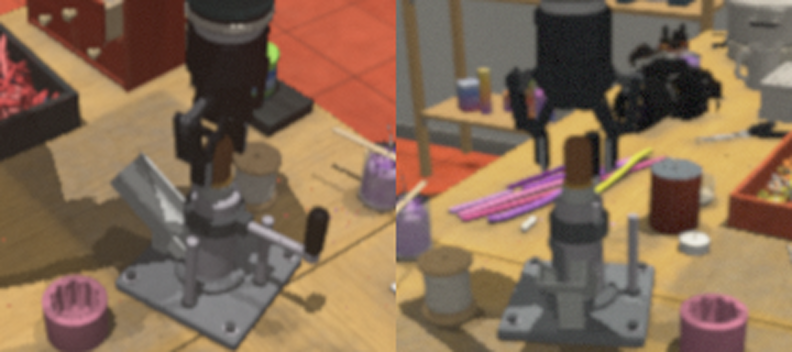

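```bash
python3 -m pendant '[[[0,-0.08,0],[0,0,0],0.55],[[0,0,0],[0,0,0],0.6],[[0,0,0],[0,0,0],0.6]]' 30; python3 -m pendant '[[[0,0,0],[0,0,0],0.63],[[0,0,0],[0,0,0],0.63]]'
```

```text
time_s: 8.43
eef_pos: [0.6046, -0.1305, 0.1609]
ee_rot: [[-0.321, 0.947, 0.005], [0.947, 0.321, -0.001], [-0.003, 0.004, -1.0]]
wrist_force: [0.0, 0.7, -0.0]
width: 0.0344
time_s: 8.68
eef_pos: [0.6045, -0.1305, 0.161]
ee_rot: [[-0.321, 0.947, 0.004], [0.947, 0.321, -0.002], [-0.003, 0.004, -1.0]]
wrist_force: [0.6, 0.4, -1.1]
width: 0.0315
```

```bash
python3 -m pendant '[[[0,0,0.3],[0.2,0.2,0],0.63],[[0,0,0],[0,0,0],0.7],[[0,0,0],[0,0,0],1],[[0,0,0],[0,0,0],1]]' 30; python3 -c "
from station import *
s=observe();print(s['eef_pos'],s['wrist_force'],s['moment'],s['ee_rot'][:,2])"
```

```text
time_s: 9.18
eef_pos: [0.6043, -0.1306, 0.1578]
ee_rot: [[-0.321, 0.947, -0.001], [0.947, 0.321, 0.001], [0.001, -0.001, -1.0]]
wrist_force: [-0.9, -0.2, 1.2]
width: 0.0295
[ 0.60431828 -0.13059846  0.1577936 ] [-0.88463724 -0.24746859  1.20705295] [0.00530579 0.14940057 0.00346691] [-7.78449463e-04  6.87734578e-04 -9.99999461e-01]
```

```bash
python3 -m pendant '[[[0,0,0],[0,0,0],1],[[0,0,-0.5],[0,0,0],1],[[0,0,-0.5],[0,0,0],1],[[0,0,0],[0,0,0],1]]' 50; python3 -c "
from station import *
s=observe();print(s['eef_pos'],s['wrist_force'],s['moment'],s['ee_rot'][:,2])"
```

```text
time_s: 9.68
eef_pos: [0.6037, -0.1302, 0.1671]
ee_rot: [[-0.321, 0.947, -0.002], [0.947, 0.321, 0.002], [0.002, -0.002, -1.0]]
wrist_force: [0.5, -0.4, -4.0]
width: 0.0287
[ 0.60368226 -0.13016249  0.16709892] [ 0.5103799  -0.41323508 -4.01963411] [-0.05912469 -0.17533526  0.00793455] [-0.00245352  0.00162665 -0.99999567]
```

```bash
python3 -m pendant '[[[0,0,-0.7],[-0.1,-0.1,0],1],[[0,0,-0.7],[0,0,0],1],[[0,0,-0.7],[0,0,0],1],[[0,0,0],[0,0,0],1]]'; python3 -c "
from station import *
s=observe();print(s['eef_pos'],s['wrist_force'],s['moment'],s['ee_rot'][:,2])"
```

```text
time_s: 10.18
eef_pos: [0.6038, -0.1302, 0.1897]
ee_rot: [[-0.321, 0.947, 0.0], [0.947, 0.321, 0.0], [0.0, 0.0, -1.0]]
wrist_force: [-0.2, -0.1, -3.9]
width: 0.0293
[ 0.60375186 -0.13016874  0.18966447] [-0.16686111 -0.13610815 -3.88960318] [-0.00539128 -0.01185127  0.04014915] [ 9.24634538e-05  4.40754864e-04 -9.99999899e-01]
```

Clean. Lift on to about 2 mm short of the target, then look.

```bash
python3 -m pendant '[[[0,0,-0.7],[0,0,0],1],[[0,0,-0.7],[0,0,0],1],[[0,0,-0.7],[0,0,0],1],[[0,0,-0.5],[0,0,0],1],[[0,0,0],[0,0,0],1]]'; python3 - <<'E'
from station import *
import cv2
s=observe();print(s['eef_pos'],s['wrist_force'],s['moment'],s['ee_rot'][:,2])
a=camera("scene");b=camera("side")
cv2.imwrite("pics/s5.png",a[:,:,::-1]);cv2.imwrite("pics/d5.png",b[:,:,::-1])
a=cv2.hconcat([a[150:270,290:390,::-1],b[130:250,250:350,::-1]])
cv2.imwrite("pics/c5.png",cv2.resize(a,None,fx=4,fy=4,interpolation=cv2.INTER_CUBIC))
E
```

```text
time_s: 10.8
eef_pos: [0.6036, -0.1301, 0.2176]
ee_rot: [[-0.321, 0.947, -0.0], [0.947, 0.321, 0.0], [0.0, 0.0, -1.0]]
wrist_force: [0.1, 0.1, -4.4]
width: 0.029
[ 0.60355978 -0.13012846  0.21759335] [ 0.06241529  0.08741872 -4.36402126] [-0.0033973  -0.03563833  0.05101444] [-5.74355165e-05  4.48237262e-04 -9.99999898e-01]
```

View pics/c5.png

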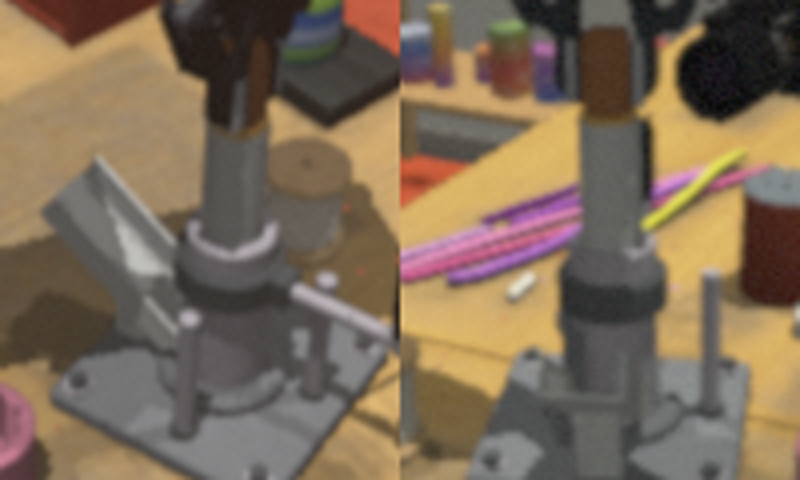

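```bash
python3 -m pendant '[[[0,0,-0.25],[0,0,0],1],[[0,0,0],[0,0,0],1]]'; python3 - <<'E'
from station import *
from h import *
s=observe();print(s['eef_pos'],s['wrist_force'],s['ee_rot'][:,2])
g=lambda n:np.median([camera(n) for _ in range(8)],0).astype(np.uint8)
a=g("scene");b=g("side")
cv2.imwrite("pics/s6.png",a[:,:,::-1]);cv2.imwrite("pics/d6.png",b[:,:,::-1])
c=cv2.hconcat([a[170:225,325:375,::-1],b[145:200,280:330,::-1]])
cv2.imwrite("pics/c6.png",cv2.resize(c,None,fx=8,fy=8,interpolation=cv2.INTER_CUBIC))
for n,o in(("scene",(325,170)),("side",(280,145))):
    I=camera_info(n)
    for nm,z in(("rodtop",.212),("mouth",.134),("hb",.215)):
        print(n,nm,((proj(n,I,[.603,-.1295,z])[0]-o)*8).round())
E
```

```text
time_s: 11.15
eef_pos: [0.6034, -0.1301, 0.2193]
ee_rot: [[-0.321, 0.947, -0.001], [0.947, 0.321, 0.001], [0.001, -0.001, -1.0]]
wrist_force: [0.5, 0.3, -4.4]
width: 0.0286
[ 0.60337485 -0.13011835  0.2192746 ] [ 0.53866512  0.2854684  -4.41559358] [-9.01091364e-04  6.31539540e-04 -9.99999395e-01]
scene rodtop [191.  70.]
scene mouth [177. 283.]
scene hb [192.  61.]
side rodtop [175.  99.]
side mouth [181. 353.]
side hb [174.  89.]
```

View pics/c6.png

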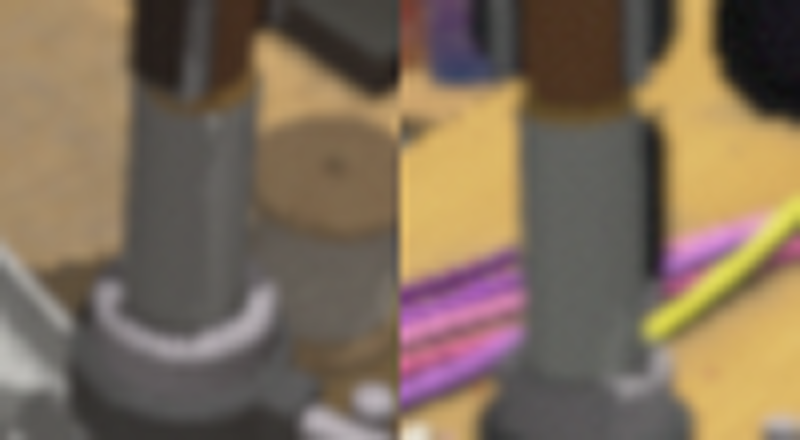

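```bash
python3 - <<'E'
from station import *
from h import *
for n,o in(("scene",(325,170)),("side",(280,145))):
    I=camera_info(n); c=-cv2.Rodrigues(I["rvec"])[0].T@I["tvec"]
    A=np.array([.603,-.1295]); d=c[:2]-A; d/=np.hypot(*d)
    f=lambda r,z:((proj(n,I,[*(A+r*d),z])[0]-o)*8).round(1)
    for k in(.208,.210,.212,.214):print(n,"rodtop",k,f(.018,k))
    for r in(.018,.01875,.026):print("mouth",r,f(r,.134))
a=cv2.imread("pics/s6.png").astype(float);b=cv2.imread("pics/d6.png").astype(float)
print("scene",[(r,a[r,346:351].mean(0).round().astype(int).tolist()) for r in list(range(180,188))+list(range(205,218))])
print("side",[(r,b[r,298:304].mean(0).round().astype(int).tolist()) for r in list(range(155,164))+list(range(184,200))])
E
```

```text
scene rodtop 0.208 [187.5 123.3]
scene rodtop 0.21 [187.9 117.5]
scene rodtop 0.212 [188.3 111.6]
scene rodtop 0.214 [188.7 105.8]
mouth 0.018 [173.6 326.4]
mouth 0.01875 [173.5 328.2]
mouth 0.026 [172.3 345.8]
side rodtop 0.208 [175.4 134.8]
side rodtop 0.21 [175.2 127.9]
side rodtop 0.212 [175.1 121.1]
side rodtop 0.214 [174.9 114.2]
mouth 0.018 [181.3 379.2]
mouth 0.01875 [181.3 380.3]
mouth 0.026 [181.6 390.9]
scene [(180, [63, 65, 69]), (181, [66, 71, 77]), (182, [61, 74, 86]), (183, [57, 76, 91]), (184, [71, 82, 92]), (185, [82, 86, 90]), (186, [83, 86, 88]), (187, [82, 85, 88]), (205, [83, 86, 88]), (206, [83, 86, 88]), (207, [84, 86, 88]), (208, [84, 88, 90]), (209, [84, 87, 89]), (210, [82, 84, 87]), (211, [97, 97, 101]), (212, [136, 133, 139]), (213, [161, 156, 163]), (214, [145, 141, 147]), (215, [108, 106, 111]), (216, [90, 89, 94]), (217, [91, 90, 94])]
side [(155, [34, 52, 76]), (156, [33, 52, 76]), (157, [34, 54, 77]), (158, [37, 66, 86]), (159, [46, 78, 97]), (160, [66, 88, 101]), (161, [84, 94, 98]), (162, [93, 98, 98]), (163, [94, 98, 97]), (184, [94, 98, 97]), (185, [94, 98, 97]), (186, [94, 98, 97]), (187, [94, 98, 97]), (188, [94, 98, 97]), (189, [94, 98, 97]), (190, [94, 98, 97]), (191, [92, 95, 94]), (192, [85, 87, 86]), (193, [82, 83, 84]), (194, [86, 84, 87]), (195, [88, 86, 89]), (196, [88, 86, 89]), (197, [88, 86, 89]), (198, [88, 87, 89]), (199, [87, 86, 89])]
```

```bash
python3 -m pendant '[[[0,0,-0.1],[0,0,0],1],[[0,0,0],[0,0,0],1]]'; python3 - <<'E'
from station import *
from h import *
s=observe();print(s['eef_pos'],s['wrist_force'],s['ee_rot'][:,2],s['moment'])
g=lambda n:np.median([camera(n) for _ in range(8)],0).astype(np.uint8)
a=g("scene");b=g("side")
c=cv2.hconcat([a[170:225,325:375,::-1],b[145:200,280:330,::-1]])
cv2.imwrite("pics/c7.png",cv2.resize(c,None,fx=8,fy=8,interpolation=cv2.INTER_CUBIC))
print("scene",[(r,a[r,346:351].mean().round(1)) for r in list(range(180,188))+list(range(205,218))])
print("side",[(r,b[r,298:304].mean().round(1)) for r in list(range(155,164))+list(range(184,200))])
E
```

```text
time_s: 12.2
eef_pos: [0.6033, -0.1301, 0.2202]
ee_rot: [[-0.321, 0.947, -0.001], [0.947, 0.321, 0.001], [0.001, -0.001, -1.0]]
wrist_force: [0.2, -0.5, -3.8]
width: 0.0288
[ 0.60327924 -0.13011244  0.22020467] [ 0.22149269 -0.46347054 -3.83364821] [-1.10694633e-03  6.26873539e-04 -9.99999191e-01] [-0.10124175 -0.17564916 -0.02587342]
scene [(180, np.float64(66.2)), (181, np.float64(72.1)), (182, np.float64(74.3)), (183, np.float64(76.5)), (184, np.float64(81.7)), (185, np.float64(84.8)), (186, np.float64(85.5)), (187, np.float64(85.3)), (205, np.float64(86.6)), (206, np.float64(87.3)), (207, np.float64(87.9)), (208, np.float64(89.1)), (209, np.float64(86.7)), (210, np.float64(79.7)), (211, np.float64(94.6)), (212, np.float64(135.6)), (213, np.float64(160.2)), (214, np.float64(144.1)), (215, np.float64(108.3)), (216, np.float64(91.4)), (217, np.float64(91.7))]
side [(155, np.float64(53.4)), (156, np.float64(53.8)), (157, np.float64(57.6)), (158, np.float64(66.9)), (159, np.float64(78.3)), (160, np.float64(90.2)), (161, np.float64(95.2)), (162, np.float64(96.3)), (163, np.float64(96.1)), (184, np.float64(96.0)), (185, np.float64(96.4)), (186, np.float64(96.1)), (187, np.float64(96.0)), (188, np.float64(96.4)), (189, np.float64(96.6)), (190, np.float64(95.6)), (191, np.float64(90.4)), (192, np.float64(79.9)), (193, np.float64(78.5)), (194, np.float64(84.8)), (195, np.float64(87.6)), (196, np.float64(88.1)), (197, np.float64(87.6)), (198, np.float64(88.1)), (199, np.float64(87.8))]
```

View pics/c7.png

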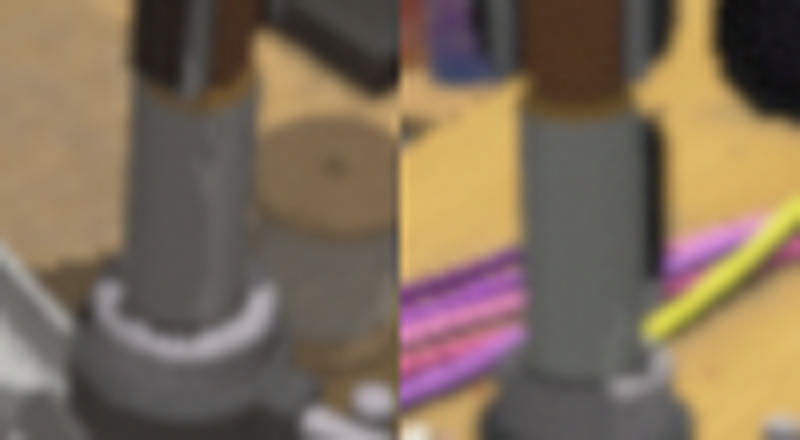

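```bash
python3 - <<'E'
from station import *
import cv2
a=camera("scene");b=camera("side")
c=cv2.hconcat([a[140:330,240:420,::-1],b[120:310,210:390,::-1]])
cv2.imwrite("pics/c8.png",cv2.resize(c,None,fx=2.2,fy=2.2,interpolation=cv2.INTER_CUBIC))
s=observe();print(s['eef_pos'],s['width'],s['time_s'],s['qd'].round(3))
E
```

```text
[ 0.60328165 -0.13010331  0.22011762] 0.028490794463765626 13.1 [-0.     0.     0.     0.001  0.001  0.001]
```

View pics/c8.png

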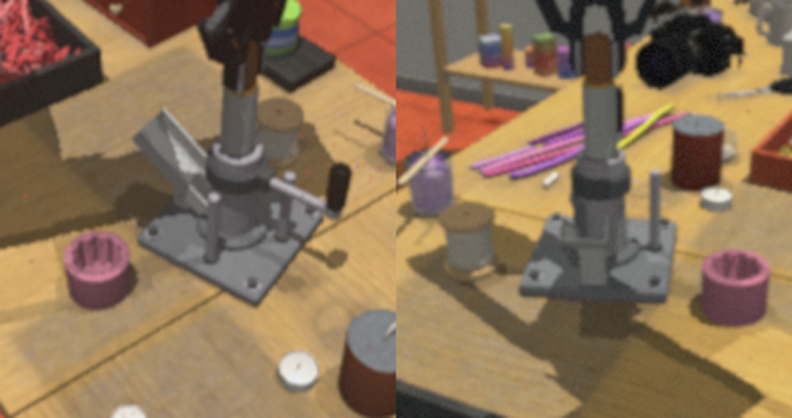

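The ram is held up, the lever is on its far stop, and the spool, mould and tealight look untouched.

```bash
python3 -c "
from station import *
print(hand_in())"
```

```text
the job is handed in; nothing more can be done
None
```

I swung the lever to its filling stop, then drew the ram up to its scribed ring. I handed the job in with the ram still held in the gripper at 50 N, at about 13 s of the allowed 51 s.

- **Lever:** the wrist force rose to about 13 N at the stop. A fit of the wrist picture taken afterwards put the barrel at 1.20 rad.
- **Ram:** the tool rose 62.4 mm by its own measure, against the 62 mm asked. Sideways force stayed around 1 N or less at each check, about 4 N of weight hung on the gripper, and the tool was upright to 0.1°.
- **Ring:** a thin dark line shows right at the barrel's mouth in both the scene and side pictures. Just before the last lift of about 1 mm, the top of the rod measured about 0.5 to 1.5 mm low in the scene picture. In the side picture it was level with the target. Both are within the calibration error.
- **Bystanders:** in the last pictures the spool, mould and tealight looked to be standing where they were. I did not measure their positions again.

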